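# Free the plug gauge in the gauging jig and hold it drawn to its red band

## Task

The plug gauge in the blue gauging jig is locked down by a red tab: with the orange T-key, turn the brass screw head about a quarter turn anticlockwise (never with bare fingers) until the tab is swung well clear of the gauge's collar, and stand the key back in its grey cup. Then grip the gauge by its black handle and draw it gently straight up, without forcing it sideways in the bore, until the whole red band on its rod has just come out of the coupling while the end of the rod stays in the bore, and finish holding it still there. Leave the other fittings and the oil bottle where they are.

Things in the scene. Friction and masses are not known exactly. Their poses are not given: they have to be found in the camera images.
- bore_mouth (a point): centre of the bore's mouth, 88 mm above the bench, on the flat top of a round metal coupling (54 mm outside, bore 25.5 mm, 72 mm deep) fixed in the blue jig. Its x axis points from the lock screw to the bore, z up; the screw's axis is 50 mm away along -x, on a blue pedestal as high as the mouth.
- gauge: loose plug gauge in the bore (1.5 mm play), about 0.35 kg. Origin: centre of the rod's lower end, z up. Rod 24 mm thick, 68 mm long; then a steel collar, 48 mm across, resting on the mouth; a 16 mm neck; a round black handle, 28 mm thick, 90 to 136 mm above the origin. Red band on the rod 30 to 38 mm below the collar: wholly out once the gauge has risen 38 mm. Only weight and rubbing resist.
- lock_screw (a joint): angle of the lock screw (rad): 0 with the red tab pointing at the gauge, grows anticlockwise seen from above, stop at 1.55; starts between 0 and 0.25. The tab is clear of the collar from about 0.75. Stiff (0.12 N m), stays where it is left.
- lock_tab: top of the lock screw, turns with it. Origin: on the vertical screw axis, level with the bore's mouth; x along the red tab (14 mm wide, tip 39 mm from the axis, 7.5 to 12.5 mm above the origin). Over the axis a brass bar-shaped head, 30 mm long along x, 7 mm wide, 13 to 27 mm above the origin.
- key: orange T-key, loose, 0.22 kg, 104 mm tall, fork down in its cup. Origin: centre of its underside, z up. Fork: two prongs 18 mm long, 28 mm wide, with a 14 mm slot between them along x that fits over the brass head, the tips then resting 13 mm above lock_tab's origin. Handle: flat-sided bar 80 mm along x, 16 mm thick, 78 to 104 mm above the origin, on a 14 mm shaft.
- cup: square grey cup fixed to the bench, 52 mm outside, 44 mm inside, 50 mm high, floor 4 mm thick, on a thin grey foot. Origin: centre of its underside; sides along x and y. It changes places with the yellow bin. The key starts at most 3 mm off its centre and 0.12 rad off its yaw.
- yellow_bin: yellow bin of small fittings, fixed, 120 x 130 mm, 80 mm high, origin at the centre of its underside
- elbow: steel pipe elbow, 42 mm tube, lying on the bench; to be left alone. Origin at the middle of its underside
- end_ring: steel ring, 60 mm outside, 28 mm high; to be left alone. Origin at the middle of its underside
- cap: aluminium pipe cap, 56 mm across, 24 mm high; to be left alone. Origin at the middle of its underside
- nipple: small stepped pipe nipple standing on end, 36 mm across, 44 mm high; to be left alone. Origin at the middle of its underside
- oil: green oil bottle with red cap, 56 mm across, 130 mm high; to be left alone. Origin at the middle of its underside
- jig: the blue jig with its coupling, base 150 x 90 x 16 mm; cannot move, place and yaw vary. Origin: centre of its base's underside, x from the screw to the bore; the bore lies at +25 mm x, the screw at -25 mm x
Things that resemble listed ones, but are neither listed nor needed, are in the scene too. Leave any green or pink look-alike of the key alone.

How it is judged:
On the way, in this order (a step that is already met when the one before it is completed fails the run):
1. the screw is turned clear of the collar by the key (value of joint lock_screw above 0.85 rad and contact force between key and lock_tab above 0.2 N), for 0.02 s.
2. the key stands released in its cup (horizontal distance between key and cup below 0.02 m and z of key in the frame of cup below 0.02 m and angle between key's own z axis and vertical below 0.35 rad and contact force between the fingers and key below 0.1 N and linear speed of key below 0.03 m/s), for 0.2 s.
3. the gauge is held drawn to its red band (z of gauge in the frame of bore_mouth between -0.0305 and -0.014 m and horizontal distance between gauge and bore_mouth below 0.005 m and angle between gauge's own z axis and vertical below 0.09 rad and contact force between the fingers and gauge above 2 N and contact force between gauge and lock_tab below 0.5 N and contact force between gauge and key below 0.5 N and linear speed of gauge below 0.02 m/s), for 0.2 s.
At the end, for the whole second after the job is handed in: The gauge is held still by the fingers, risen 38 to 54 mm, its end in the bore (within 5 mm of its axis, tilt under 0.09 rad), resting on neither tab nor key; the lock screw stands beyond 0.8 rad; the key stands released in its cup (within 20 mm of its centre and floor, tilt under 0.35 rad) (all of step 2 and all of step 3 and value of joint lock_screw above 0.8 rad); the arm keeps its last pose, push and grip.
It fails at once if the screw or tab is pushed with bare fingers (contact force between the fingers and lock_tab above 2 N).
It fails at once if the gauge is drawn out (nearly) all the way (z of gauge in the frame of bore_mouth above -0.004 m).
It fails at once if the gauge is forced in the bore, over 40 N (contact force between gauge and jig above 40 N).
It fails at once if another fitting or the oil bottle is moved (distance of any of elbow, end_ring, cap, nipple, oil from where it was at the start of the episode above 0.03 m).
It also fails if it takes over 64 s, if anything falls off the work surface, if the arm or the gripper's body presses on something with over 40 N, if the wrist force passes 120 N, or if a joint passes its speed limit or range.

## Robot

A 6-joint arm with a two-finger parallel gripper is mounted at the origin on the work surface. World frame = base frame: x ahead of the robot, y to its left, z up, the work surface at z = 0. Lengths are in m, angles in rad, forces in N, time in s.
With the tool pointing down it reaches from about 0.425 to 0.95 m from the base axis. Payload 3.5 kg.
Tool frame: the origin (TCP) lies midway between the tips of the shut fingers; the grasp point (between the pads) lies 19 mm behind it; z points along the fingers, y is the line along which they close (so a half turn about z gives the same grasp; the last joint's range is limited). The gripper opens to 85 mm and grips with 20 to 120 N. Pads are 22 mm wide; open, the fingers measure 114 mm over their backs; the gripper's body (76 mm by 85 mm) begins 54 mm behind the grasp point. The pads swing forward as they close: fully open they stand 13 mm farther back than shut.
Start: joints at [1.065, 0.286, 1.577, -0, 1.279, -0.15], TCP at [0.235, 0.633, 0.231] pointing down, gripper open.
Joint ranges: [-2.77, 2.77], [-0.9, 2.22], [0.21, 2.48], [-1.53, 4.67], [0.24, 2.81], [-2.84, 2.84]. Speed limits (rad/s): [2.79, 2.79, 3.14, 3.14, 3.14, 3.14].

## Interface

Orientations are given as a unit quaternion [x, y, z, w].
In Python, from plant import ctrl gives the robot as it stands.
- The arm moves only by the tool send_rows, never from a script. Its argument "series" is a list that holds one entry, the list of rows, each a list of 7 numbers: the shift along the tool's x, y, z in cm, then the turn, a rotation vector about the tool's x, y, z in rad, then the opening, from -1 (shut) to 1 (fully open). In form: [[[x, y, z, rx, ry, rz, jaw], ...]]. A call has 1 to 10 rows; each row shifts and turns the commanded pose from where the row before left it, along the tool's axes as they then stand; what a row does not reach is not made up. A row lasts 1/8 s, in which the tool goes at most 62.5 mm and 10.7 degrees, less where a joint would pass 70% of its speed; a pose out of reach is approached as far as the arm can. A call is refused whole if a number of a shift passes 6.25 or a number of a turn 0.188, either way. A call with a gripper value outside its range is refused whole. The fingers move at their own pace and stop on an object; "force" is the grip in N (left out, the last holds). Time passes only in rows, so rows that do not move let the fingers close. It gives the time, the measured TCP pose, the force, the opening and the grip force at its end, in the units of the state.
- ctrl.get_state(): the state, without advancing time (a new reading comes with each control period).
- ctrl.read_camera(name): name is "scene" or "top"; returns a dict with "img" (400x640x3 uint8, red, green, blue), "fx", "fy", "cx", "cy" (pixels), "R" (3x3) and "t" (3): a world point X has camera coordinates R X + t. Camera axes: x right, y down, z forward; pixel columns grow to the right and rows downward; lengths in m; the calibration is good to about 2 mm. A picture is of the moment at which its call begins. There is no depth.
- ctrl.sign_off(): hands the job in; it is judged then, once.
The state is a dict: "time": time; "qpos": joint angles; "dq": joint speeds; "joint_efforts": joint torques, N m; "eef_pos": TCP position; "tcp_rot": TCP orientation; "contact_force": force on the tool from outside, world axes, zero at the start; "wrist_torque": the same for the moment, N m; "opening": opening from 0.0 (shut) to 1.0 (fully open); "finger_force": force on a finger pad.
Only numpy, scipy, OpenCV 4.12 (cv2) and the standard library are available. Lean on these libraries where they do the work, as an engineer would, in place of code of your own. Each camera call takes 0.05 s, during which the arm holds its last target. There are 200 camera calls.

## Working session

There is one attempt and no reset: what is moved stays moved. The work goes in short steps, Python scripts to look and compute and a tool call to move; the robot and the scene stay as the last step left them, time stands still between calls to the robot, and variables do not carry over. Pictures are saved under pics/ and viewed, at most 12 in all, crops included, and the job is handed in when it is done.

Besides the shell and the picture viewer there is one more tool, called after "Emit:" as name(argument=value, ...), one argument or row to a line, values as JSON. send_rows: Moves the arm, as the interface text tells. Its arguments: {"type":"object","properties":{"series":{"type":"array"},"force":{"type":"number"}},"required":["series"]}

```bash
mkdir -p pics; ls; python3 - <<'E'
from plant import ctrl
import cv2,pickle
d={}
for n in("scene","top"):
    c=ctrl.read_camera(n);d[n]=c
    cv2.imwrite(f"pics/{n}0.png",c["img"][:,:,::-1]);print(n,c["fx"],c["fy"],c["cx"],c["cy"],c["R"],c["t"])
pickle.dump(d,open("cam0.pkl","wb"))
print(ctrl.get_state())
E
```

```text
pics
scene 438.6958755376359 438.6958755376359 316.3419219663557 203.31827919968106 [[-0.33615303  0.94178457 -0.00655427]
 [ 0.50803887  0.17546663 -0.84327218]
 [-0.79303067 -0.28679832 -0.53744681]] [ 0.25263271 -0.20309752  1.42627154]
top 367.9728309505893 367.9728309505893 322.7185208003603 202.89113532369905 [[ 0.01761151 -0.99971135  0.01634143]
 [-0.99593542 -0.01898421 -0.08804677]
 [ 0.08833158 -0.01472438 -0.99598229]] [-0.08369465  0.5706907   1.10275977]
{'time': 0.1, 'qpos': array([ 1.06505251e+00,  2.87091685e-01,  1.57803794e+00,  7.00118875e-06,
        1.27862482e+00, -1.49971163e-01]), 'dq': array([ 0.00050847, -0.00087257, -0.00282145, -0.00080463,  0.0011673 ,
        0.00127233]), 'joint_efforts': array([ 7.71551677e-04, -4.07289970e+01, -2.93702531e+01, -1.29740974e-04,
        3.40536208e-03, -1.63365854e-05]), 'eef_pos': array([0.23476982, 0.63221478, 0.2300718 ]), 'tcp_rot': array([ 1.76950545e-01,  9.84219151e-01, -1.02224029e-03, -3.51237089e-04]), 'contact_force': array([ 0.33816396, -0.98415413, -0.35152314]), 'wrist_torque': array([ 0.02049342, -0.0471836 ,  0.00059811]), 'finger_force': 0.0, 'opening': 0.9971454375775654}
```

View pics/scene0.png

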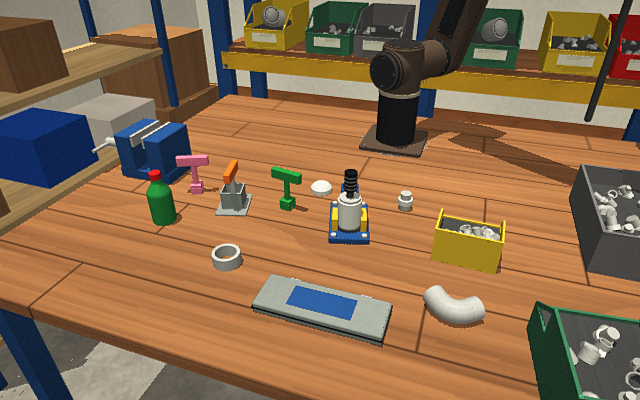

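View pics/top0.png

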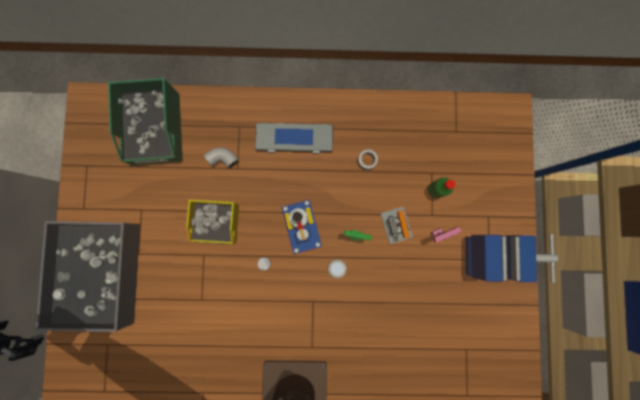

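```bash
cat > h.py <<'E'
import numpy as np,cv2,pickle
def ray(c,u,v):
    R=np.array(c["R"]);t=np.array(c["t"]);d=R.T@np.array([(u-c["cx"])/c["fx"],(v-c["cy"])/c["fy"],1]);return -R.T@t,d/np.linalg.norm(d)
def onz(c,u,v,z):
    o,d=ray(c,u,v);return o+d*(z-o[2])/d[2]
def tri(c1,p1,c2,p2):
    o1,d1=ray(c1,*p1);o2,d2=ray(c2,*p2);s=np.linalg.lstsq(np.c_[d1,-d2],o2-o1,rcond=None)[0]
    a=o1+s[0]*d1;b=o2+s[1]*d2;return (a+b)/2,np.linalg.norm(a-b)
def proj(c,X):
    p=np.array(c["R"])@X+np.array(c["t"]);return np.array([c["fx"]*p[0]/p[2]+c["cx"],c["fy"]*p[1]/p[2]+c["cy"]])
def mask(c,h0,h1,s=120,v=60,roi=None,v1=255,s1=255):
    m=cv2.inRange(cv2.cvtColor(c["img"],cv2.COLOR_RGB2HSV),(h0,s,v),(h1,s1,v1))
    if roi:
        x0,y0,x1,y1=roi;k=np.zeros_like(m);k[y0:y1,x0:x1]=1;m*=k
    return m
def blob(m):
    n,l,s,ce=cv2.connectedComponentsWithStats(m)
    return [(s[i],ce[i].round(2),cv2.minAreaRect(np.argwhere(l==i)[:,::-1].astype(np.float32))) for i in range(1,n) if s[i][4]>5]
E
python3 - <<'E'
from h import *
d=pickle.load(open("cam0.pkl","rb"));t,s=d["top"],d["scene"]
print("orange top",blob(mask(t,5,16,150,120,(370,195,430,255))));print("orange scene",blob(mask(s,5,16,180,120,(210,150,260,215))))
for n,c,r in(("top",t,(275,190,330,265)),("scene",s,(320,160,380,250))):
    print(n,"blue",blob(mask(c,105,125,120,50,r)));print("red",blob(mask(c,0,4,150,80,r)+mask(c,172,180,150,80,r)));print("brass/yellow",blob(mask(c,18,32,150,80,r)));print("black",blob(mask(c,0,180,0,0,r,v1=45)))
a=cv2.resize(t["img"][190:260,280:420],None,fx=4,fy=4,interpolation=2);b=cv2.resize(s["img"][150:250,160:380],None,fx=3,fy=3,interpolation=2)
im=np.zeros((580,660,3),np.uint8);im[:280,:560]=a;im[280:]=b;cv2.imwrite("pics/crop1.png",im[:,:,::-1])
E
```

```text
orange top [(array([370, 195,  60,  20, 980], dtype=int32), array([400.17, 203.31]), ((399.5, 204.5), (19.0, 59.0), 90.0)), (array([398, 211,  11,  27, 157], dtype=int32), array([403.15, 223.86]), ((403.2353515625, 223.94119262695312), (27.163990020751953, 5.820854663848877), 75.96376037597656)), (array([ 370,  215,   60,   40, 1521], dtype=int32), array([400.28, 237.76]), ((399.5, 234.5), (39.0, 59.0), 90.0))]
orange scene [(array([223, 160,  16,  24, 169], dtype=int32), array([229.02, 171.12]), ((229.93600463867188, 171.43252563476562), (10.058823585510254, 25.058822631835938), 28.072484970092773)), (array([234, 169,   4,   7,   7], dtype=int32), array([235.71, 172.  ]), ((235.70004272460938, 172.1000213623047), (0.4472135603427887, 6.708203315734863), 26.56505012512207))]
top blue [(array([289, 203,  16,   8,  47], dtype=int32), array([296.13, 206.06]), ((296.1488037109375, 206.36097717285156), (4.120738983154297, 15.505154609680176), 77.90524291992188)), (array([290, 225,  29,  26, 315], dtype=int32), array([305.42, 238.83]), ((304.2427673339844, 238.0352783203125), (21.321584701
[... 1008 characters left out ...]
92, 205.83]), ((364.0, 206.0), (4.0, 4.0), 90.0))]
red []
brass/yellow [(array([332, 207,   6,  24, 136], dtype=int32), array([334.52, 218.82]), ((334.5, 218.5), (23.0, 5.0), 90.0)), (array([360, 208,   7,  24, 140], dtype=int32), array([363.26, 219.96]), ((363.0, 219.5), (23.0, 6.0), 90.0))]
black [(array([345, 169,  12,  13, 125], dtype=int32), array([350.62, 174.67]), ((350.5, 175.0), (12.0, 11.0), 90.0)), (array([344, 182,  13,  16, 110], dtype=int32), array([349.66, 188.97]), ((350.0, 189.5), (15.0, 12.0), 90.0)), (array([338, 227,  22,   6,  32], dtype=int32), array([348.38, 230.19]), ((348.407470703125, 229.75827026367188), (21.076091766357422, 4.414941787719727), 3.012787342071533))]
```

View pics/crop1.png

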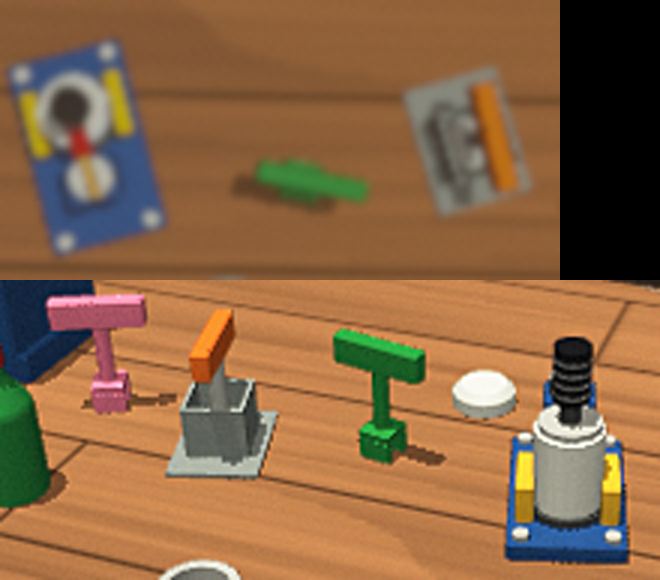

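Candidates for the key: orange at top (403,224), standing in the grey cup; green at top (357,236); pink at top (446,235). The close crop confirms that the orange one is the key. The gauge is the black handle at top (298,217), and the brass head is at top (302,235).

```bash
python3 - <<'E'
from h import *
np.set_printoptions(precision=4,suppress=True)
d=pickle.load(open("cam0.pkl","rb"));t,s=d["top"],d["scene"]
def rect(c,m,z):
    m=cv2.resize(m,None,fx=1,fy=1);p=np.argwhere(m>0)[:,::-1].astype(np.float32);r=cv2.minAreaRect(p);b=cv2.boxPoints(r)
    W=np.array([onz(c,*q,z)[:2] for q in b]);e=[W[1]-W[0],W[2]-W[1]];L=[np.linalg.norm(x) for x in e];l=e[int(np.argmax(L))]
    a=np.arctan2(l[1],l[0]);a=(a+np.pi/2)%np.pi-np.pi/2
    return W.mean(0),np.array(L),a,r
mb=mask(t,100,130,80,30,(278,195,328,260));print("jig",rect(t,mb,.016))
n,l,st,ce=cv2.connectedComponentsWithStats(mask(t,5,20,180,150,(396,208,416,242)))
print(st[1:],ce[1:])
i=1+np.argmax(st[1:,4]);print("key handle",rect(t,(l==i).astype(np.uint8),.108),onz(t,*ce[i],.108))
mk=mask(s,4,18,150,70,(218,155,242,188));bs=blob(mk);print("scene orange",bs)
for V in(60,80): 
  m=mask(t,0,180,0,0,(288,205,310,225),v1=V);print("black top",V,[(x[0],x[1],onz(t,*x[1],.15)) for x in blob(m)])
# cup foot grey
m=mask(t,0,180,0,70,(375,200,420,250),s1=70);b=max(blob(m),key=lambda x:x[0][4]);print("foot",b)
hsv=cv2.cvtColor(t["img"],cv2.COLOR_RGB2HSV);print("head area HSV");
for v in range(222,243,1): print(v,[tuple(int(q) for q in t["img"][v,u]) for u in range(296,310)])
E
```

```text
jig (array([ 0.4995, -0.0083]), array([0.0846, 0.1436]), np.float64(0.28592066334661004), ((301.15765380859375, 226.41156005859375), (46.65947723388672, 27.45191192626953), 74.74488067626953))
[[399 212  10  25 114]] [[403.5351 224.1404]]
key handle (array([ 0.5093, -0.3027]), array([0.0132, 0.0719]), np.float64(0.2448923096147375), ((403.61767578125, 223.9706268310547), (25.46624183654785, 4.6081767082214355), 75.96376037597656)) [ 0.5087 -0.3025  0.108 ]
scene orange [(array([218, 155,  24,  33, 652], dtype=int32), array([228.96, 168.86]), ((229.5, 171.0), (32.0, 23.0), 90.0))]
black top 60 [(array([295, 214,   5,   6,  24], dtype=int32), array([296.79, 216.12]), array([ 0.5237, -0.0016,  0.15  ]))]
black top 80 [(array([293, 213,   8,   8,  54], dtype=int32), array([296.74, 216.59]), array([ 0.5224, -0.0015,  0.15  ]))]
foot (array([381, 207,  23,  36, 483], dtype=int32), array([392.17, 225.03]), ((395.7105712890625, 224.85816955566406), (31.581979751586914, 23.070903778076172), 74.47589111328125))
head area HSV
222 [(106, 84, 76), (107, 66, 59), (112, 55, 48), (122, 55, 47), (138
[... 3958 characters left out ...]
 (111, 103, 96), (87, 90, 102), (66, 76, 102), (58, 72, 106), (56, 76, 114)]
240 [(53, 64, 93), (56, 69, 101), (63, 78, 110), (76, 88, 117), (89, 96, 117), (94, 98, 111), (90, 89, 97), (87, 80, 84), (83, 78, 81), (73, 73, 85), (63, 69, 92), (56, 67, 97), (55, 70, 104), (53, 73, 112)]
241 [(53, 64, 93), (53, 65, 95), (55, 69, 102), (58, 72, 104), (60, 71, 100), (63, 73, 98), (61, 69, 95), (58, 66, 92), (57, 64, 90), (56, 65, 91), (53, 66, 96), (55, 70, 105), (56, 73, 112), (56, 78, 119)]
242 [(52, 65, 96), (54, 64, 93), (52, 64, 93), (55, 65, 95), (54, 65, 95), (54, 67, 98), (54, 70, 104), (56, 73, 109), (56, 72, 109), (55, 72, 108), (57, 75, 112), (58, 78, 118), (58, 80, 122), (59, 82, 125)]
```

```bash
python3 - <<'E'
from h import *
np.set_printoptions(precision=4,suppress=True)
d=pickle.load(open("cam0.pkl","rb"));t,s=d["top"],d["scene"]
im=t["img"].astype(float)
def line(rows,cols,W,z):
    P=[];
    for v in rows:
        w=W[v,cols[0]:cols[1]].clip(0);P.append((np.sum(w*np.arange(*cols))/w.sum(),v))
    P=np.array(P);k=np.polyfit(P[:,1],P[:,0],1);a,b=[onz(t,np.polyval(k,v),v,z)[:2] for v in(rows[-1],rows[0])]
    e=b-a;print(k,np.arctan2(e[1],e[0]),(a+b)/2,np.linalg.norm(e))
B=im[:,:,0]-im[:,:,2];
line(range(230,239),(297,308),B-25,.115)
line(range(223,228),(296,305),im[:,:,0]-im[:,:,1]-25,.1)
n,l,st,ce=cv2.connectedComponentsWithStats(mask(t,5,20,180,150,(396,208,416,242)))
line(range(214,235),(396,416),(l==1)*1.,.108)
print("screw",onz(t,302.1,233.8,.115),"flange",onz(t,302,234,.09))
print("scene proj key",proj(s,np.array([.509,-.3025,.108])),"gauge top",proj(s,np.array([.5232,-.0015,.156])),"screw",proj(s,np.array([.4755,-.0154,.115])))
m=mask(s,4,14,200,100,(221,158,240,186));print(blob(m))
E
```

```text
[  0.2989 232.0666] 0.31333936683596136 [ 0.4757 -0.0154] 0.023336209968696845
[  0.2297 247.8138] 0.2487782534522819 [ 0.5011 -0.0071] 0.011680524201898681
[  0.2526 346.942 ] 0.24790938471195165 [ 0.5091 -0.3024] 0.05824172558271703
screw [ 0.4762 -0.0157  0.115 ] flange [ 0.4758 -0.0144  0.09  ]
scene proj key [231.1896 166.3235] gauge top [351.4785 170.6481] screw [350.6375 176.2464]
[(array([223, 161,  15,  23, 141], dtype=int32), array([230.53, 173.94]), ((230.6153564453125, 172.076904296875), (9.429903030395508, 24.406808853149414), 33.690067291259766))]
```

Emit:
send_rows(
  series=[
    [[0,0,0,0,0,0.18,1],[0,0,0,0,0,0.18,1],[0,0,0,0,0,0.18,1],[0,0,0,0,0,0.18,1],[0,0,0,0,0,0.18,1],[0,0,0,0,0,0.18,1],[0,0,0,0,0,0.18,1],[0,0,0,0,0,0.18,1],[0,0,0,0,0,0.18,1],[0,0,0,0,0,0.18,1]],
  ],
)

```text
time: 1.35
eef_pos: [0.2349, 0.6324, 0.2305]
tcp_rot: [0.882, 0.471, -0.001, 0.0]
contact_force: [0.1, -0.1, 0.3]
opening: 1.002
finger_force: 0.0
```

Emit:
send_rows(
  series=[
    [[0,0,0,0,0,0.18,1],[0,0,0,0,0,0.18,1],[0,0,0,0,0,0.18,1],[0,0,0,0,0,0.18,1],[0,0,0,0,0,0.015,1],[0,0,0,0,0,0,1]],
  ],
)

```text
time: 2.1
eef_pos: [0.235, 0.6326, 0.2309]
tcp_rot: [0.992, 0.126, -0.0, 0.0]
contact_force: [-0.5, -0.1, -0.1]
opening: 0.996
finger_force: 0.0
```

```bash
cat >> h.py <<'E'
from scipy.spatial.transform import Rotation as Ro
def go(st,tgt,yaw):
    "tool-axis cm to go to tgt; rot vector to reach pointing-down yaw"
    R=Ro.from_quat(st["tcp_rot"]);D=Ro.from_matrix(np.c_[[np.cos(yaw),np.sin(yaw),0],[np.sin(yaw),-np.cos(yaw),0],[0,0,-1]])
    print("tcp",st["eef_pos"].round(4),"t",round(st["time"],2),"rot",(R.inv()*D).as_rotvec().round(4),"q6",st["qpos"][[0,5]].round(3),"F",st["contact_force"].round(1),"op",round(st["opening"],3),"ff",round(st["finger_force"],1))
    if tgt is not None: print("cm",(R.inv().apply(np.array(tgt)-st["eef_pos"])*100).round(2))
E
python3 -c "
from h import *
from plant import ctrl
s=ctrl.get_state()
go(s,[.45,.25,.23],.25);go(s,[.509,-.3025,.23],.25)"
```

```text
tcp [0.235  0.6326 0.2309] t 2.1 rot [0.0005 0.0005 0.0031] q6 [1.065 2.383] F [-0.5 -0.1 -0.1] op 0.996 ff 0.0
cm [11.23 42.42  0.1 ]
tcp [0.235  0.6326 0.2309] t 2.1 rot [0.0005 0.0005 0.0031] q6 [1.065 2.383] F [-0.5 -0.1 -0.1] op 0.996 ff 0.0
cm [ 3.11 97.39  0.14]
```

Emit:
send_rows(
  series=[
    [[1.12,4.24,0,0,0,0,1],[1.12,4.24,0,0,0,0,1],[1.12,4.24,0,0,0,0,1],[1.12,4.24,0,0,0,0,1],[1.12,4.24,0,0,0,0,1],[1.12,4.24,0,0,0,0,1],[1.12,4.24,0,0,0,0,1],[1.12,4.24,0,0,0,0,1],[1.12,4.24,0,0,0,0,1],[1.12,4.24,0,0,0,0,1]],
  ],
)

```text
time: 3.35
eef_pos: [0.4493, 0.2485, 0.2315]
tcp_rot: [0.992, 0.126, 0.0, -0.0]
contact_force: [0.5, 0.1, 0.9]
opening: 0.998
finger_force: 0.0
```

Emit:
send_rows(
  series=[
    [[-0.8,5.4,0,0,0,0,1],[-0.8,5.4,0,0,0,0,1],[-0.8,5.4,0,0,0,0,1],[-0.8,5.4,0,0,0,0,1],[-0.8,5.4,0,0,0,0,1],[-0.8,5.4,0,0,0,0,1],[-0.8,5.4,0,0,0,0,1],[-0.8,5.4,0,0,0,0,1],[-0.8,5.4,0,0,0,0,1],[-0.8,5.4,0,0,0,0,1]],
  ],
)

```text
time: 4.6
eef_pos: [0.5053, -0.295, 0.2315]
tcp_rot: [0.992, 0.126, 0.0, 0.0]
contact_force: [0.5, 0.8, 1.2]
opening: 1.001
finger_force: 0.0
```

Emit:
send_rows(
  series=[
    [[0,0,0,0,0,0,1],[0,0,0,0,0,0,1]],
  ],
)

```text
time: 4.85
eef_pos: [0.5051, -0.2927, 0.2309]
tcp_rot: [0.992, 0.125, -0.0, -0.001]
contact_force: [-0.1, 0.7, -0.0]
opening: 0.996
finger_force: 0.0
```

```bash
python3 -c "
from h import *
from plant import ctrl
s=ctrl.get_state()
go(s,[.509,-.3025,.078],.25)
c=ctrl.read_camera('top');d=ctrl.read_camera('scene');a=c['img'][180:270,350:450];b=d['img'][100:230,150:330]
im=np.zeros((390,400+540,3),np.uint8);im[:360,:400]=cv2.resize(a,None,fx=4,fy=4);im[:,400:]=cv2.resize(b,None,fx=3,fy=3)
cv2.imwrite('pics/p1.png',cv2.resize(im,(800,332))[:,:,::-1])"
```

```text
tcp [ 0.5051 -0.2927  0.2309] t 4.85 rot [-0.0012  0.0003  0.0014] q6 [-0.699  0.62 ] F [-0.1  0.7 -0. ] op 0.996 ff 0.0
cm [ 0.14  1.07 15.29]
```

View pics/p1.png

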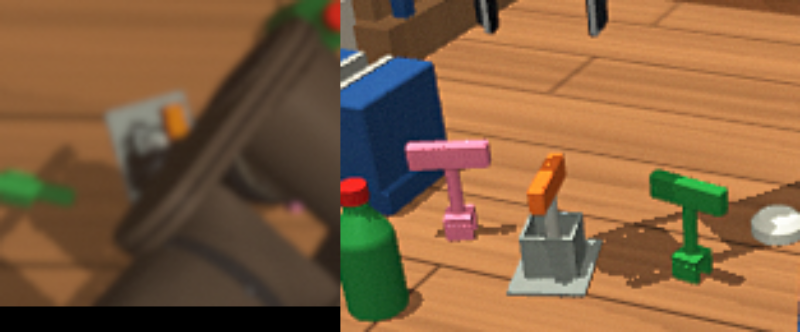

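The picture shows the fingertips at about (485,30) and (598,30), on either side of the orange key at (545,180). I'll descend.

Emit:
send_rows(
  series=[
    [[0.14,1.07,0,0,0,0,1],[0,0,3,0,0,0,1],[0,0,3,0,0,0,1],[0,0,3,0,0,0,1],[0,0,3,0,0,0,1],[0,0,1.7,0,0,0,1],[0,0,1.6,0,0,0,1],[0,0,0,0,0,0,1]],
  ],
)

```text
time: 5.95
eef_pos: [0.509, -0.3027, 0.0773]
tcp_rot: [0.992, 0.125, -0.001, -0.001]
contact_force: [0.5, 0.2, -1.3]
opening: 1.0
finger_force: 0.0
```

```bash
python3 -c "
from h import *
from plant import ctrl
s=ctrl.get_state()
go(s,[.509,-.3025,.078],.25)"
```

```text
tcp [ 0.509  -0.3027  0.0773] t 5.95 rot [-0.0016  0.0012  0.0011] q6 [-0.708  0.612] F [ 0.5  0.2 -1.3] op 1.0 ff 0.0
cm [ 0.01 -0.02 -0.07]
```

Emit:
send_rows(
  series=[
    [[0,0,0,0,0,0,-1],[0,0,0,0,0,0,-1],[0,0,0,0,0,0,-1],[0,0,0,0,0,0,-1],[0,0,0,0,0,0,-1],[0,0,0,0,0,0,-1],[0,0,0,0,0,0,-1],[0,0,0,0,0,0,-1]],
  ],
  force=60,
)

```text
time: 6.95
eef_pos: [0.5097, -0.3037, 0.0789]
tcp_rot: [0.992, 0.125, 0.0, 0.001]
contact_force: [-0.3, -1.1, 2.6]
opening: 0.174
finger_force: 59.5
```

```bash
python3 -c "
from h import *
from plant import ctrl
s=ctrl.get_state()
go(s,None,.25)"
```

```text
tcp [ 0.5097 -0.3037  0.0789] t 6.95 rot [ 0.0013 -0.0007  0.0009] q6 [-0.708  0.612] F [-0.3 -1.1  2.6] op 0.174 ff 59.5
```

Emit:
send_rows(
  series=[
    [[0,0,-1,0,0,0,-1],[0,0,-2,0,0,0,-1],[0,0,-3,0,0,0,-1],[0,0,-3,0,0,0,-1],[0,0,-3,0,0,0,-1],[0,0,-3,0,0,0,-1],[0,0,-2,0,0,0,-1],[0,0,0,0,0,0,-1]],
  ],
)

```text
time: 7.95
eef_pos: [0.51, -0.3036, 0.2507]
tcp_rot: [0.992, 0.125, 0.001, 0.001]
contact_force: [0.7, 0.7, -2.2]
opening: 0.176
finger_force: 59.0
```

```bash
python3 -c "
from h import *
from plant import ctrl
s=ctrl.get_state()
go(s,[.4757,-.0152,.25],.31)
d=ctrl.read_camera('scene');cv2.imwrite('pics/p2.png',cv2.resize(d['img'][60:230,160:400],None,fx=3,fy=3)[:,:,::-1])"
```

```text
tcp [ 0.51   -0.3036  0.2507] t 7.95 rot [ 0.0033 -0.0023 -0.0591] q6 [-0.708  0.612] F [ 0.7  0.7 -2.2] op 0.176 ff 59.0
cm [ 3.840e+00 -2.879e+01 -1.000e-02]
```

View pics/p2.png

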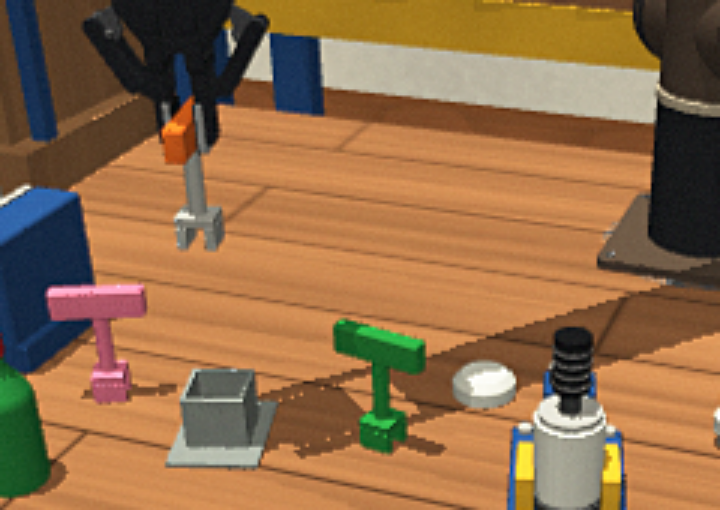

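The key hangs upright in the fingers, with its fork at (198,230) and slot along the handle. The empty cup is at (220,410). I'll go to the screw.

Emit:
send_rows(
  series=[
    [[0.48,-3.6,0,0,0,0,-1],[0.48,-3.6,0,0,0,0,-1],[0.48,-3.6,0,0,0,0,-1],[0.48,-3.6,0,0,0,0,-1],[0.48,-3.6,0,0,0,0,-1],[0.48,-3.6,0,0,0,0,-1],[0.48,-3.6,0,0,0,0,-1],[0.48,-3.6,0,0,0,0,-1],[0,0,0,0,0,-0.06,-1],[0,0,0,0,0,0,-1]],
  ],
)

```text
time: 9.25
eef_pos: [0.4741, -0.014, 0.2465]
tcp_rot: [0.988, 0.155, -0.002, -0.001]
contact_force: [0.0, -1.1, -2.9]
opening: 0.178
finger_force: 59.2
```

```bash
python3 -c "
from h import *
from plant import ctrl
s=ctrl.get_state()
go(s,[.4757,-.0152,.2],.31)
d=ctrl.read_camera('scene');cv2.imwrite('pics/p3.png',cv2.resize(d['img'][90:230,270:430],None,fx=4,fy=4)[:,:,::-1])"
```

```text
tcp [ 0.4741 -0.014   0.2465] t 9.25 rot [-0.0017  0.0029  0.001 ] q6 [-0.244  1.016] F [ 0.  -1.1 -2.9] op 0.178 ff 59.2
cm [0.13 0.17 4.65]
```

View pics/p3.png

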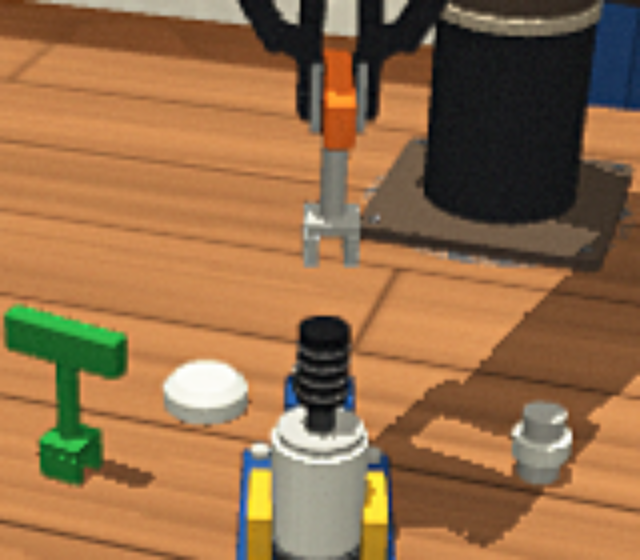

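```bash
python3 -c "
from h import *
from plant import ctrl
s=ctrl.get_state();go(s,[.4757,-.0152,.173],.31)
d=ctrl.read_camera('scene')
for z in(.165,.183,.26):print(z,proj(d,np.array([.4745,-.0145,z])))
im=d['img'][135:160,335:365].astype(int)
for v in(4,8,12,17,20,22):print(v+135,im[v].sum(1)//3)
m=mask(d,5,16,180,100,(340,95,365,130));print(blob(m))"
```

```text
tcp [ 0.4743 -0.0144  0.2468] t 9.3 rot [-0.0015  0.0024 -0.    ] q6 [-0.245  1.016] F [-0.4 -0.6 -1.7] op 0.172 ff 59.2
cm [0.13 0.13 7.38]
0.165 [351.96200459 156.19006439]
0.183 [352.26838566 148.74608264]
0.26 [353.65219754 115.1243247 ]
139 [124 128 127 127 128 128 130 128 132 131 127 133 130 129 109  96 109 116
 123 116 107 104 137 133 135 148 139 135  88  87]
143 [135 138 137 137 139 140 135 137 133 132 119 180 154 153 139  94 112 115
 120 115 107 123 136 140 136  99  86  91  93 111]
147 [131 131 130 125 126 125 124 120 121 118  97 136 103 114 111 107 115 117
 113 113 112 115 113 117 117  18  42  55  57  65]
152 [110 107 104 100 111 118 128 130 136 135  89 122 126 127 130 145 146 143
 149 147 106 127 117 116 128 143 142 139 135 138]
155 [144 144 146 144 143 144 143 141 148 143 115 128 125 120 118 142 142 135
 131 125 109 118 118 116 113 117 123 129 131 133]
157 [139 138 137 139 141 144 145 144 145 148 148 146 148 144 148 145 145 141
 143 144 145 142 144 145 146 142 144 142 143 139]
[(array([350,  99,   9,  28, 196], dtype=int32), array([354.22, 113.68]), ((354.0, 112.5), (27.0, 8.0), 90.0))]
```

Emit:
send_rows(
  series=[
    [[0.13,0.13,2,0,0,0,-1],[0,0,1.5,0,0,0,-1],[0,0,0.5,0,0,0,-1],[0,0,0.5,0,0,0,-1],[0,0,0.5,0,0,0,-1],[0,0,0.4,0,0,0,-1],[0,0,0.4,0,0,0,-1],[0,0,0,0,0,0,-1]],
  ],
)

```text
time: 10.35
eef_pos: [0.4765, -0.0154, 0.19]
tcp_rot: [0.988, 0.155, -0.0, -0.0]
contact_force: [-0.2, -0.1, -2.0]
opening: 0.179
finger_force: 59.1
```

```bash
python3 -c "
from h import *
from plant import ctrl
s=ctrl.get_state();go(s,[.4757,-.0152,.18],.31)"
```

```text
tcp [ 0.4765 -0.0154  0.19  ] t 10.35 rot [-0.0003  0.0005  0.0008] q6 [-0.246  1.014] F [-0.2 -0.1 -2. ] op 0.179 ff 59.1
cm [-0.07 -0.05  1.  ]
```

Emit:
send_rows(
  series=[
    [[-0.05,0,0.2,0,0,0,-1],[0,0,0.2,0,0,0,-1],[0,0,0.2,0,0,0,-1],[0,0,0.2,0,0,0,-1],[0,0,0.2,0,0,0,-1],[0,0,0.1,0,0,0,-1],[0,0,0,0,0,0,-1]],
  ],
)

```text
time: 11.22
eef_pos: [0.4762, -0.0156, 0.1792]
tcp_rot: [0.988, 0.155, -0.0, -0.0]
contact_force: [-0.9, 0.4, -2.5]
opening: 0.175
finger_force: 59.1
```

```bash
python3 -c "
from h import *
from plant import ctrl
s=ctrl.get_state();go(s,[.4757,-.0152,.18],.31)"
```

```text
tcp [ 0.4762 -0.0156  0.1792] t 11.22 rot [-0.0001  0.0002  0.0008] q6 [-0.246  1.014] F [-0.9  0.4 -2.5] op 0.175 ff 59.1
cm [-0.03 -0.06 -0.08]
```

Emit:
send_rows(
  series=[
    [[0,0,0,0,0,-0.12,-1],[0,0,0,0,0,-0.12,-1],[0,0,0,0,0,-0.12,-1],[0,0,0,0,0,-0.12,-1],[0,0,0,0,0,-0.12,-1],[0,0,0,0,0,0,-1]],
  ],
)

```text
time: 11.98
eef_pos: [0.4761, -0.0158, 0.1794]
tcp_rot: [0.898, 0.439, -0.0, 0.0]
contact_force: [-0.5, -0.2, -1.8]
opening: 0.181
finger_force: 59.3
```

```bash
python3 -c "
from h import *
from plant import ctrl
s=ctrl.get_state();go(s,[.4757,-.0152,.18],.91);print(s['wrist_torque'])"
```

```text
tcp [ 0.4761 -0.0158  0.1794] t 11.97 rot [-0.0001  0.0004 -0.0007] q6 [-0.246  0.415] F [-0.5 -0.2 -1.8] op 0.181 ff 59.3
cm [ 0.02 -0.07 -0.06]
[-0.12434295  0.13949585 -0.03280575]
```

Emit:
send_rows(
  series=[
    [[0,0,0,0,0,-0.12,-1],[0,0,0,0,0,-0.12,-1],[0,0,0,0,0,-0.12,-1],[0,0,0,0,0,-0.12,-1],[0,0,0,0,0,-0.12,-1],[0,0,0,0,0,-0.12,-1],[0,0,0,0,0,-0.12,-1],[0,0,0,0,0,0,-1]],
  ],
)

```text
time: 12.98
eef_pos: [0.4758, -0.016, 0.1794]
tcp_rot: [0.642, 0.767, -0.001, -0.0]
contact_force: [-1.1, -1.6, -0.8]
opening: 0.178
finger_force: 59.4
```

```bash
python3 -c "
from h import *
from plant import ctrl
s=ctrl.get_state();go(s,[.4757,-.0152,.18],1.75);print(s['wrist_torque'])
d=ctrl.read_camera('scene');cv2.imwrite('pics/p4.png',cv2.resize(d['img'][110:220,290:410],None,fx=5,fy=5)[:,:,::-1])"
```

```text
tcp [ 0.4758 -0.016   0.1794] t 12.97 rot [-0.0016  0.0005 -0.0019] q6 [-0.246 -0.423] F [-1.1 -1.6 -0.8] op 0.178 ff 59.4
cm [ 0.08  0.01 -0.06]
[-0.34633585  0.52567463 -0.10780949]
```

View pics/p4.png

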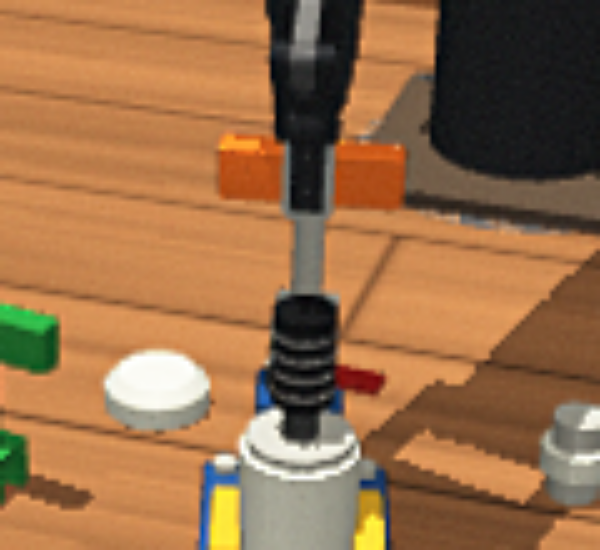

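The red tab shows at (360,380), swung right and well clear of the collar. I'll back off within the play, lift and return the key.

Emit:
send_rows(
  series=[
    [[0,0,0,0,0,0.1,-1],[0,0,0,0,0,0.1,-1],[0,0,-1,0,0,0,-1],[0,0,-1,0,0,0,-1],[0,0,-2,0,0,0,-1],[0,0,-3,0,0,0,-1],[0,0,0,0,0,0.16,-1],[0,0,0,0,0,0.18,-1],[0,0,0,0,0,0.18,-1],[0,0,0,0,0,0.18,-1]],
  ],
)

```text
time: 14.28
eef_pos: [0.4766, -0.0156, 0.2504]
tcp_rot: [0.912, 0.41, 0.001, 0.0]
contact_force: [-0.4, -0.7, -2.5]
opening: 0.179
finger_force: 59.2
```

Emit:
send_rows(
  series=[
    [[0,0,0,0,0,0.18,-1],[0,0,0,0,0,0.18,-1],[0,0,0,0,0,0.18,-1],[0,0,0,0,0,0.06,-1],[0,0,0,0,0,0,-1],[0,0,0,0,0,0,-1]],
  ],
)

```text
time: 15.02
eef_pos: [0.4764, -0.0157, 0.2498]
tcp_rot: [0.992, 0.126, 0.0, 0.0]
contact_force: [0.3, 0.6, -1.1]
opening: 0.177
finger_force: 59.2
```

```bash
python3 -c "
from h import *
from plant import ctrl
s=ctrl.get_state();go(s,[.5097,-.3037,.25],.25)"
```

```text
tcp [ 0.4764 -0.0157  0.2498] t 15.03 rot [ 0.0003 -0.0008  0.0019] q6 [-0.246  1.073] F [ 0.3  0.6 -1.1] op 0.177 ff 59.2
cm [-3.960e+00  2.873e+01 -1.000e-02]
```

Emit:
send_rows(
  series=[
    [[-0.5,3.6,0,0,0,0,-1],[-0.5,3.6,0,0,0,0,-1],[-0.5,3.6,0,0,0,0,-1],[-0.5,3.6,0,0,0,0,-1],[-0.5,3.6,0,0,0,0,-1],[-0.5,3.6,0,0,0,0,-1],[-0.5,3.6,0,0,0,0,-1],[-0.46,3.53,0,0,0,0,-1],[0,0,0,0,0,0,-1],[0,0,0,0,0,0,-1]],
  ],
)

```text
time: 16.27
eef_pos: [0.509, -0.3034, 0.2491]
tcp_rot: [0.992, 0.125, -0.0, -0.001]
contact_force: [0.5, 0.5, -2.7]
opening: 0.178
finger_force: 59.5
```

```bash
python3 -c "
from h import *
from plant import ctrl
s=ctrl.get_state();go(s,[.5097,-.3037,.08],.25)
d=ctrl.read_camera('scene')
print('fork',proj(d,np.r_[s['eef_pos'][:2],s['eef_pos'][2]-.0745+.02]))
t=ctrl.read_camera('top');a=cv2.resize(t['img'][190:260,270:340],(560,560),interpolation=2);b=cv2.resize(d['img'][90:230,200:260],(240,560),interpolation=2)
cv2.imwrite('pics/p5.png',np.hstack([a,b])[:,:,::-1])"
```

```text
tcp [ 0.509  -0.3034  0.2491] t 16.27 rot [-0.0011  0.0002  0.001 ] q6 [-0.709  0.611] F [ 0.5  0.5 -2.7] op 0.178 ff 59.5
cm [ 0.06  0.07 16.91]
fork [226.65588181 132.70183967]
```

View pics/p5.png

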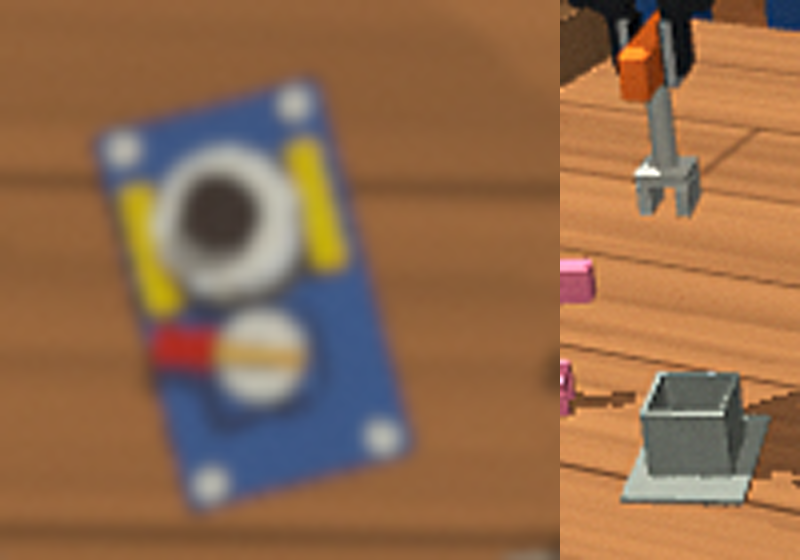

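The tab points left at (185,348), which is about 1.25 rad and clear of the gauge. The key hangs over the cup at (690,420). I'll lower it.

Emit:
send_rows(
  series=[
    [[0.04,0.04,3,0,0,0,-1],[0,0,3,0,0,0,-1],[0,0,3,0,0,0,-1],[0,0,3,0,0,0,-1],[0,0,2,0,0,0,-1],[0,0,1.5,0,0,0,-1],[0,0,0.8,0,0,0,-1],[0,0,0.5,0,0,0,-1],[0,0,0,0,0,0,-1]],
  ],
)

```text
time: 17.5
eef_pos: [0.5098, -0.3043, 0.0816]
tcp_rot: [0.992, 0.125, 0.0, 0.0]
contact_force: [0.9, 0.2, -2.6]
opening: 0.176
finger_force: 59.4
```

```bash
python3 -c "
from h import *
from plant import ctrl
s=ctrl.get_state();go(s,[.5097,-.3037,.0795],.25)"
```

```text
tcp [ 0.5098 -0.3043  0.0816] t 17.5 rot [ 0.0004 -0.0003  0.0008] q6 [-0.709  0.611] F [ 0.9  0.2 -2.6] op 0.176 ff 59.4
cm [ 0.   -0.06  0.21]
```

Emit:
send_rows(
  series=[
    [[0,0,0.2,0,0,0,-1],[0,0,0,0,0,0,-1],[0,0,0,0,0,0,0],[0,0,0,0,0,0,1],[0,0,0,0,0,0,1],[0,0,0,0,0,0,1],[0,0,0,0,0,0,1],[0,0,0,0,0,0,1]],
  ],
)

```text
time: 18.5
eef_pos: [0.5097, -0.3041, 0.0793]
tcp_rot: [0.992, 0.125, 0.0, 0.0]
contact_force: [0.4, 0.9, 0.6]
opening: 1.0
finger_force: 0.0
```

Emit:
send_rows(
  series=[
    [[0,0,-1,0,0,0,1],[0,0,-3,0,0,0,1],[0,0,-4,0,0,0,1],[0,0,-4,0,0,0,1],[0,0,-4,0,0,0,1],[0,0,-1,0,0,0,1],[0,0,0,0,0,0,1]],
  ],
)

```text
time: 19.38
eef_pos: [0.5097, -0.3041, 0.2497]
tcp_rot: [0.992, 0.125, 0.0, 0.0]
contact_force: [-0.9, 0.5, -0.9]
opening: 0.996
finger_force: 0.0
```

```bash
python3 -c "
from h import *
from plant import ctrl
s=ctrl.get_state();go(s,[.5230,-.0013,.25],.25)
d=ctrl.read_camera('scene')
print(blob(mask(d,4,14,200,100,(221,158,240,186))))
t=ctrl.read_camera('top')
x=blob(mask(t,0,180,0,0,(288,205,310,225),v1=80));print([(b[1],onz(t,*b[1],.15)) for b in x])
cv2.imwrite('pics/p6.png',cv2.resize(d['img'][60:230,180:380],None,fx=3,fy=3)[:,:,::-1])"
```

```text
tcp [ 0.5097 -0.3041  0.2497] t 19.38 rot [ 0.0008 -0.0006  0.0008] q6 [-0.709  0.611] F [-0.9  0.5 -0.9] op 0.996 ff 0.0
cm [  8.8  -29.    -0.05]
[(array([223, 160,  15,  24, 172], dtype=int32), array([231.06, 171.77]), ((230.4403839111328, 171.4678955078125), (9.752910614013672, 25.46593475341797), 28.300756454467773))]
[(array([296.83, 216.43]), array([ 0.52286399, -0.00171111,  0.15      ]))]
```

View pics/p6.png

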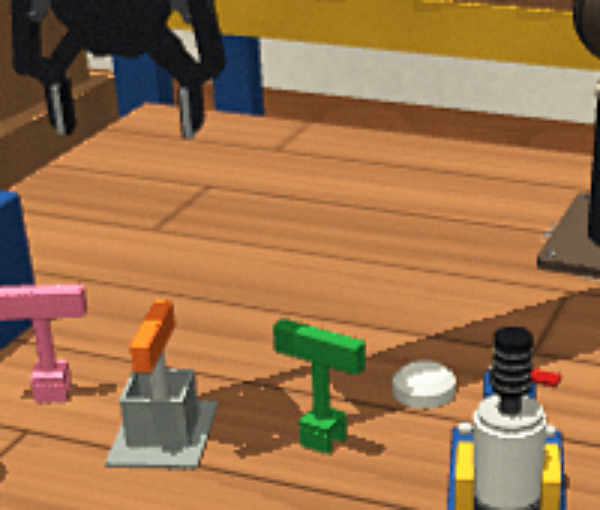

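The key stands in its cup at (152,380), released, and the red tab stays clear at (545,378). Next is the gauge.

Emit:
send_rows(
  series=[
    [[1.1,-3.62,0,0,0,0,1],[1.1,-3.62,0,0,0,0,1],[1.1,-3.62,0,0,0,0,1],[1.1,-3.62,0,0,0,0,1],[1.1,-3.62,0,0,0,0,1],[1.1,-3.62,0,0,0,0,1],[1.1,-3.62,0,0,0,0,1],[1.1,-3.62,0,0,0,0,1],[0,0,0,0,0,-0.03,1],[0,0,0,0,0,0,1]],
  ],
  force=20,
)

```text
time: 20.72
eef_pos: [0.5225, -0.002, 0.2479]
tcp_rot: [0.99, 0.14, -0.001, -0.0]
contact_force: [-1.1, -0.4, -0.1]
opening: 1.003
finger_force: 0.0
```

Emit:
send_rows(
  series=[
    [[0,0,0,0,0,0,1],[0,0,0,0,0,0,1]],
  ],
)

```text
time: 20.98
eef_pos: [0.523, -0.0026, 0.2491]
tcp_rot: [0.99, 0.139, -0.0, 0.0]
contact_force: [-0.2, 1.2, 0.7]
opening: 1.004
finger_force: 0.0
```

```bash
python3 -c "
from h import *
from plant import ctrl
s=ctrl.get_state();go(s,[.5230,-.0013,.117],.28)
d=ctrl.read_camera('scene')
print(proj(d,np.array([.5230,-.0013,.156])))
cv2.imwrite('pics/p7.png',cv2.resize(d['img'][70:220,270:430],None,fx=4,fy=4)[:,:,::-1])"
```

```text
tcp [ 0.523  -0.0026  0.2491] t 20.98 rot [-0.      0.0003 -0.0008] q6 [-0.199  1.093] F [-0.2  1.2  0.7] op 1.004 ff 0.0
cm [ 0.04 -0.13 13.21]
[351.59551367 170.62021415]
```

View pics/p7.png

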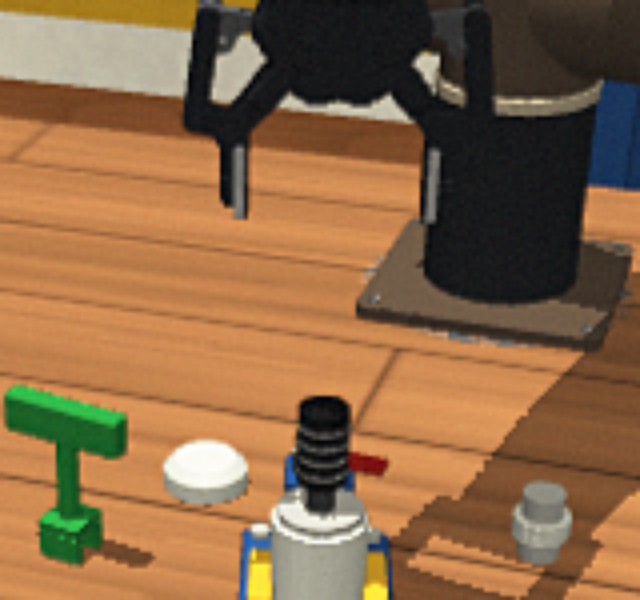

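The fingers, at (238,190) and (430,190), straddle the gauge handle at (323,440). I'll descend and close in part.

Emit:
send_rows(
  series=[
    [[0.04,-0.12,2.5,0,0,0,1],[0,0,3,0,0,0,1],[0,0,3,0,0,0,1],[0,0,2.7,0,0,0,1],[0,0,1.5,0,0,0,1],[0,0,0.5,0,0,0,1],[0,0,0,0,0,0,0],[0,0,0,0,0,0,-0.15],[0,0,0,0,0,0,-0.15],[0,0,0,0,0,0,-0.15]],
  ],
)

```text
time: 22.28
eef_pos: [0.5234, -0.0005, 0.1178]
tcp_rot: [0.99, 0.14, 0.0, 0.0]
contact_force: [0.3, -0.1, -1.2]
opening: 0.425
finger_force: 0.0
```

```bash
python3 -c "
from h import *
from plant import ctrl
s=ctrl.get_state();go(s,[.5230,-.0013,.117],.28)
d=ctrl.read_camera('scene');s=ctrl.get_state();go(s,[.5230,-.0013,.117],.28)
R=Ro.from_quat(s['tcp_rot']).as_matrix();print('tool force',R.T@s['contact_force'])
cv2.imwrite('pics/p8.png',cv2.resize(d['img'][130:205,310:390],None,fx=7,fy=7)[:,:,::-1])"
```

```text
tcp [ 5.234e-01 -5.000e-04  1.178e-01] t 22.27 rot [ 0.0004 -0.0008  0.0009] q6 [-0.195  1.095] F [ 0.3 -0.1 -1.2] op 0.425 ff 0.0
cm [-0.06  0.07  0.08]
tcp [ 5.233e-01 -5.000e-04  1.177e-01] t 22.32 rot [ 0.0003 -0.0007  0.0009] q6 [-0.195  1.095] F [-0.2  0.  -0.1] op 0.428 ff 0.0
cm [-0.05  0.07  0.07]
tool force [-0.16792171 -0.04967258  0.05265298]
```

View pics/p8.png

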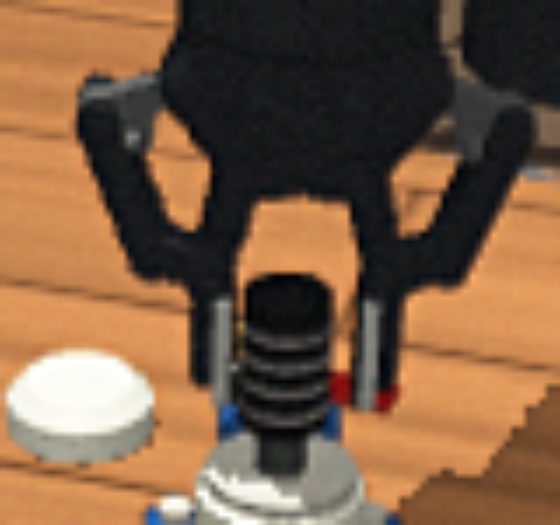

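The left gap at (238,350) is half the right gap at (345,350), so the gauge sits about 1.5 mm left of centre. I'll shift by that and close gently.

Emit:
send_rows(
  series=[
    [[0,0.15,0,0,0,0,-0.15],[0,0,0,0,0,0,-0.2],[0,0,0,0,0,0,-0.24],[0,0,0,0,0,0,-0.26],[0,0,0,0,0,0,-0.26]],
  ],
  force=20,
)

```text
time: 22.95
eef_pos: [0.5235, -0.0019, 0.1173]
tcp_rot: [0.99, 0.14, -0.0, -0.0]
contact_force: [-0.6, 0.7, -0.5]
opening: 0.374
finger_force: 0.0
```

```bash
cat > f.py <<'E'
from h import *
from plant import ctrl
s=ctrl.get_state();go(s,None,.28)
R=Ro.from_quat(s['tcp_rot']).as_matrix();print('tool force',(R.T@s['contact_force']).round(2),'torque',(R.T@s['wrist_torque']).round(3))
E
python3 f.py
```

```text
tcp [ 0.5235 -0.0019  0.1173] t 22.95 rot [-0.      0.      0.0008] q6 [-0.198  1.092] F [-0.6  0.7 -0.5] op 0.374 ff 0.0
tool force [-0.39 -0.81  0.49] torque [-0.052  0.018  0.019]
```

Emit:
send_rows(
  series=[
    [[0,0,0,0,0,0,-0.28],[0,0,0,0,0,0,-0.3],[0,0,0,0,0,0,-0.3]],
  ],
)

```text
time: 23.32
eef_pos: [0.5236, -0.0021, 0.1174]
tcp_rot: [0.99, 0.14, 0.0, 0.0]
contact_force: [0.3, -1.4, 0.4]
opening: 0.352
finger_force: 0.6
```

```bash
python3 f.py
```

```text
tcp [ 0.5236 -0.0021  0.1174] t 23.32 rot [ 0.0005 -0.0001  0.0009] q6 [-0.198  1.092] F [ 0.3 -1.4  0.4] op 0.352 ff 0.6
tool force [-0.14  1.42 -0.42] torque [-0.207 -0.039 -0.001]
```

Emit:
send_rows(
  series=[
    [[0,0,0,0,0,0,-0.32],[0,0,0,0,0,0,-0.33],[0,0,0,0,0,0,-0.33]],
  ],
)

```text
time: 23.7
eef_pos: [0.5238, -0.0022, 0.1176]
tcp_rot: [0.99, 0.14, 0.0, 0.0]
contact_force: [0.2, -4.0, 0.7]
opening: 0.337
finger_force: 1.4
```

```bash
python3 f.py
```

```text
tcp [ 0.5238 -0.0022  0.1176] t 23.7 rot [ 0.0009 -0.0006  0.0009] q6 [-0.198  1.092] F [ 0.2 -4.   0.7] op 0.337 ff 1.4
tool force [-0.95  3.86 -0.73] torque [-0.499 -0.038  0.01 ]
```

Emit:
send_rows(
  series=[
    [[0,0.05,0,0,0,0,-0.33],[0,0,0,0,0,0,-0.33],[0,0,0,0,0,0,-0.33]],
  ],
)

```text
time: 24.08
eef_pos: [0.5238, -0.0024, 0.1174]
tcp_rot: [0.99, 0.14, 0.0, 0.0]
contact_force: [0.5, -2.9, 1.4]
opening: 0.341
finger_force: 1.3
```

```bash
python3 f.py
```

```text
tcp [ 0.5238 -0.0024  0.1174] t 24.07 rot [ 0.0003 -0.0003  0.0009] q6 [-0.198  1.092] F [ 0.5 -2.9  1.4] op 0.341 ff 1.3
tool force [-0.29  2.96 -1.41] torque [-0.435  0.003 -0.024]
```

Emit:
send_rows(
  series=[
    [[0,0.08,0,0,0,0,-0.33],[0,0,0,0,0,0,-0.34],[0,0,0,0,0,0,-0.35],[0,0,0,0,0,0,-0.35]],
  ],
)

```text
time: 24.58
eef_pos: [0.5237, -0.003, 0.1172]
tcp_rot: [0.99, 0.14, -0.0, -0.0]
contact_force: [0.7, -0.4, 1.6]
opening: 0.323
finger_force: 4.4
```

```bash
python3 f.py
```

```text
tcp [ 0.5237 -0.003   0.1172] t 24.57 rot [-0.0005  0.0003  0.0007] q6 [-0.2   1.09] F [ 0.7 -0.4  1.6] op 0.323 ff 4.4
tool force [ 0.61  0.59 -1.63] torque [-0.142  0.039  0.024]
```

Emit:
send_rows(
  series=[
    [[0,0,0,0,0,0,-0.4],[0,0,0,0,0,0,-0.6],[0,0,0,0,0,0,-1],[0,0,0,0,0,0,-1]],
  ],
  force=30,
)

```text
time: 25.08
eef_pos: [0.5237, -0.003, 0.1173]
tcp_rot: [0.99, 0.14, -0.0, -0.0]
contact_force: [-0.4, 0.3, 1.5]
opening: 0.316
finger_force: 29.8
```

```bash
python3 f.py
```

```text
tcp [ 0.5237 -0.003   0.1173] t 25.07 rot [-0.0004  0.0002  0.0008] q6 [-0.2   1.09] F [-0.4  0.3  1.5] op 0.316 ff 29.8
tool force [-0.3  -0.4  -1.51] torque [ 0.081 -0.044 -0.062]
```

Balanced grip. I'll draw up slowly in parts, watching the force; the target rise is 45 mm.

Emit:
send_rows(
  series=[
    [[0,0,-0.2,0,0,0,-1],[0,0,-0.3,0,0,0,-1],[0,0,-0.3,0,0,0,-1],[0,0,-0.2,0,0,0,-1],[0,0,0,0,0,0,-1]],
  ],
)

```text
time: 25.7
eef_pos: [0.5239, -0.0032, 0.1275]
tcp_rot: [0.99, 0.14, 0.0, 0.0]
contact_force: [0.3, -0.9, -3.8]
opening: 0.321
finger_force: 29.8
```

```bash
python3 f.py
```

```text
tcp [ 0.5239 -0.0032  0.1275] t 25.7 rot [ 0.0002 -0.0003  0.0007] q6 [-0.2   1.09] F [ 0.3 -0.9 -3.8] op 0.321 ff 29.8
tool force [0.09 0.94 3.78] torque [ 0.034 -0.004 -0.037]
```

Force is about the gauge's weight, with little sideways. I'll go on to 45 mm.

Emit:
send_rows(
  series=[
    [[0,0,-0.4,0,0,0,-1],[0,0,-0.4,0,0,0,-1],[0,0,-0.4,0,0,0,-1],[0,0,-0.4,0,0,0,-1],[0,0,-0.4,0,0,0,-1],[0,0,0,0,0,0,-1]],
  ],
)

```text
time: 26.45
eef_pos: [0.5242, -0.0032, 0.1479]
tcp_rot: [0.99, 0.14, 0.0, 0.0]
contact_force: [-0.4, 0.1, -2.7]
opening: 0.323
finger_force: 29.8
```

```bash
python3 f.py
```

```text
tcp [ 0.5242 -0.0032  0.1479] t 26.45 rot [ 0.0005 -0.0009  0.0008] q6 [-0.2   1.09] F [-0.4  0.1 -2.7] op 0.323 ff 29.8
tool force [-0.34 -0.16  2.71] torque [-0.053 -0.05  -0.038]
```

Emit:
send_rows(
  series=[
    [[0,0,-0.4,0,0,0,-1],[0,0,-0.4,0,0,0,-1],[0,0,-0.4,0,0,0,-1],[0,0,-0.3,0,0,0,-1],[0,0,0,0,0,0,-1],[0,0,0,0,0,0,-1],[0,0,0,0,0,0,-1]],
  ],
)

```text
time: 27.32
eef_pos: [0.5237, -0.0031, 0.1621]
tcp_rot: [0.99, 0.14, -0.0, -0.0]
contact_force: [-0.9, 0.2, -3.8]
opening: 0.316
finger_force: 29.8
```

```bash
python3 f.py; python3 -c "
from h import *
from plant import ctrl
d=ctrl.read_camera('scene')
print('red',blob(mask(d,0,8,140,80,(335,130,366,215))+mask(d,172,180,140,80,(335,130,366,215))))
for z in(.088,.119,.127,.133,.157):print(z,proj(d,np.array([.5355,-.001,z])))
k=cv2.resize(d['img'][150:230,200:280],(240,240),interpolation=2);g=cv2.resize(d['img'][120:220,310:390],(480,600),interpolation=2);o=np.zeros((600,720,3),np.uint8);o[:,:480]=g;o[:240,480:]=k
cv2.imwrite('pics/p9.png',o[:,:,::-1])"
```

```text
tcp [ 0.5237 -0.0031  0.1621] t 27.32 rot [-0.0002  0.0004  0.0008] q6 [-0.2   1.09] F [-0.9  0.2 -3.8] op 0.316 ff 29.8
tool force [-0.79 -0.44  3.82] torque [ 0.079 -0.027  0.001]
red [(array([356, 184,  10,   5,  37], dtype=int32), array([361.38, 185.97]), ((360.5, 186.0), (4.0, 9.0), 90.0)), (array([346, 195,   9,   4,  28], dtype=int32), array([350.11, 196.71]), ((350.0, 196.5), (3.0, 8.0), 90.0))]
0.088 [349.01872955 200.82464067]
0.119 [349.50414539 188.5533252 ]
0.127 [349.63222632 185.31543854]
0.133 [349.72906386 182.86738488]
0.157 [350.12322092 172.90309186]
```

View pics/p9.png

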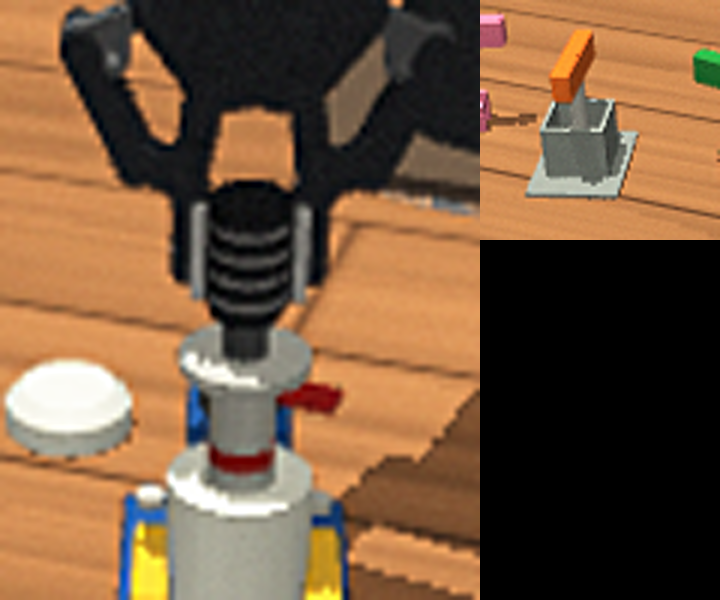

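The whole red band shows at (243,460), with bare rod below it above the coupling's mouth. The rod's end is still in the bore, the tab is clear, and the key stands in its cup. I'll hold and hand in.

Emit:
send_rows(
  series=[
    [[0,0,0,0,0,0,-1],[0,0,0,0,0,0,-1],[0,0,0,0,0,0,-1],[0,0,0,0,0,0,-1]],
  ],
)

```text
time: 27.88
eef_pos: [0.5239, -0.0031, 0.1623]
tcp_rot: [0.99, 0.14, 0.0, 0.0]
contact_force: [-0.2, 0.1, -3.8]
opening: 0.318
finger_force: 29.8
```

```bash
python3 f.py; python3 -c "
from plant import ctrl
print(ctrl.sign_off())"
```

```text
tcp [ 0.5239 -0.0031  0.1623] t 27.88 rot [ 0.     -0.      0.0008] q6 [-0.2   1.09] F [-0.2  0.1 -3.8] op 0.318 ff 29.8
tool force [-0.12 -0.14  3.78] torque [-0.02   0.024  0.011]
the job is handed in; nothing more can be done
None
```

I handed the job in at 27.9 s, with no verdict returned: the tab is turned about 1.25 rad clear, the key stands in its cup, and the gauge is held still about 45 mm up with its red band fully out.

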